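# Call a refill for the flat tape roll

## Robot

A 6-joint arm with a two-finger parallel gripper is mounted at the origin on a cart in front of the work surface, level with it; the furniture and walls round the work are solid. World frame = base frame: x ahead of the robot, y to its left, z up, the work surface at z = 0. Lengths are in m, angles in rad, forces in N, time in s.
With the tool pointing down it reaches from about 0.4 to 0.925 m from the base axis. Payload 3.4 kg.
Tool frame: the origin (TCP) lies midway between the tips of the shut fingers; the grasp point (between the pads) lies 19 mm behind it (env.grip_point_offset is the distance from the TCP to the grasp point, in m); z points along the fingers, y is the line along which they close (so a half turn about z gives the same grasp; the last joint's range is limited). The gripper opens to 85 mm and grips with 20 to 120 N. Pads are 22 mm wide; open, the fingers measure 114 mm over their backs; the gripper's body (76 mm by 85 mm) begins 54 mm behind the grasp point. The pads swing forward as they close: fully open they stand 13 mm farther back than shut.
Start: joints at [-1.335, 0.307, 1.506, -0, 1.328, -0.073], TCP at [0.175, -0.548, 0.231] pointing down, gripper open.
Joint ranges: [-3.12, 3.12], [-1.05, 2.28], [0.14, 2.33], [-1.42, 4.57], [0.1, 2.73], [-2.68, 2.68]. Speed limits (rad/s): [2.57, 2.57, 3.14, 3.14, 3.14, 3.14].

## Interface

Orientations are given as a unit quaternion [w, x, y, z].
In Python, from bench import env gives the robot as it stands.
- The arm moves only by the tool step_arm, never from a script. Its argument "deltas" is one flat list of numbers, 7 for each row, row after row: the turn, a rotation vector about the tool's x, y, z as a fraction of full scale, then the shift along the tool's x, y, z as a fraction of full scale, then the opening, from -1 (shut) to 1 (fully open). In form: [ax, ay, az, dx, dy, dz, grip, ax, ay, az, dx, dy, dz, grip, ...]. A call has 1 to 20 rows; each row shifts and turns the commanded pose from where the row before left it, along the tool's axes as they then stand; what a row does not reach is not made up. Full scale, the value 1, is 0.6 m for a shift and pi rad for a turn. A row lasts 1/12 s, in which the tool goes at most 41.7 mm and 7.16 degrees, less where a joint would pass 70% of its speed; a pose out of reach is approached as far as the arm can. A call with a number of a shift or a turn outside -1 to 1 is refused whole. A call with a gripper value outside its range is refused whole. The fingers move at their own pace and stop on an object; the grip force is fixed at half the most. Time passes only in rows, so rows that do not move let the fingers close. It gives the time, the measured TCP pose, the force, the opening and the grip force at its end, in the units of the state.
- env.sense(): the state, without advancing time (a new reading comes with each control period).
- env.get_image(name): name is "side" or "top" or "wrist"; returns the picture (400x640x3 uint8, blue, green, red); there is no depth.
- env.calibration(name): a dict with "K" (3x3 intrinsics, pixels), "R" (3x3) and "t" (3): a world point X has camera coordinates R X + t; the wrist camera has in their place "hand_eye" (4x4, takes a point from camera to tool coordinates, whose origin is the TCP and whose axes are the flange's). Camera axes: x right, y down, z forward; pixel columns grow to the right and rows downward; lengths in m; the calibration is good to about 2 mm. A picture is of the moment at which its call begins: read the wrist's pose just before it. calibration takes no time and is no camera call.
- env.finish_job(): hands the job in; it is judged then, once.
The state is a dict: "time": time; "qpos": joint angles; "joint_velocities": joint speeds; "joint_torque": joint torques, N m; "tool_pos": TCP position; "tcp_rot": TCP orientation; "ft_force": force on the tool from outside, world axes, zero at the start; "moment": the same for the moment, N m; "finger_gap": finger opening in m; "gripper_force": force on a finger pad.
Only numpy, scipy, OpenCV 4.12 (cv2) and the standard library are available. Lean on these libraries where they do the work, as an engineer would, in place of code of your own. Each camera call takes 0.05 s, during which the arm holds its last target. There are 200 camera calls.

## Task

The larger of the two flat tape rolls in the bin rack is running out: call for a refill by pressing the round key in front of its compartment with the fingertips, lightly, until the key is well down, and letting it come up again. Then press the long bar key on the separate box beside the rack in the same way to send the call, and withdraw. Press no other key, and do not move the rolls, the box or the other things lying about.

Things in the scene. Friction and masses are not known exactly. Their poses are not given: they have to be found in the camera images.
- rack: fixed grey bin rack, 168 mm (x) by 392 mm (y); origin under its centre on the worktop, x away from the robot, y to the left along the row, z up. Four open compartments in a row along y (96 mm apart), walls up to 32 mm high, each holding one roll; in front (at rack x = -58 mm) runs a key strip, 52 mm wide, its upper face 26 mm above the worktop, with one white round key in front of each compartment
- console: loose grey box, 68 mm (x) by 104 mm (y), body 25 mm high, 0.8 kg, standing left or right of the rack; origin under its centre; carries one long white bar key, the send key
- send_key_top (a point): centre of the upper face of the send key: bar 28 mm (console x) by 68 mm (console y), face 38 mm above the worktop at rest; moves down with the key
- send_key (a joint): the long bar send key on the console: 0 = up, grows in metres as it is pressed, stop at 0.008. Same spring as the round keys; registers from 4 mm down
- flat_tape_roll: the larger of the two flat tape rolls: a brown ring standing on its flat side, 68 mm across, 26 mm high; origin at the centre of its underside, on the compartment's floor 9 mm above the worktop. Which compartment it stands in varies
- small_flat_roll: the smaller flat tape roll, brown, 50 mm across, 20 mm high, in another compartment; origin under its centre
- tall_tape_roll: tall brown kraft tape roll, 69 mm across, 61 mm high, in another compartment; origin under its centre
- tall_label_roll: tall cream label roll, 66 mm across, 58 mm high, in another compartment; origin under its centre
- carton: loose closed carton, 55 by 120 by 45 mm high, on the side of the rack where the console is not; origin under its centre
- marker: loose marker pen lying in front of the rack, 138 mm long, 12 mm high; origin under its centre, length along its y
- notes: loose block of note paper, 77 by 77 by 29 mm high, left of and behind the rack; origin under its centre
- key_1 (a joint): white round push key 1, cap 28 mm across, in front of compartment 1: 0 = up, grows in metres as it is pressed, stop at 0.008. A spring (about 1 N to start it, 2.8 N at 4 mm, 4.8 N at the stop) brings it back up. It registers from 4 mm down
- key_1_top (a point): centre of the upper face of round key 1, 38 mm above the worktop at rest; moves down with the key
- bay_1 (a point): centre of the floor of compartment 1 (1 = leftmost, +y, to 4 = rightmost), 84 mm behind its key along rack x
- key_2 (a joint): white round push key 2, cap 28 mm across, in front of compartment 2: 0 = up, grows in metres as it is pressed, stop at 0.008. A spring (about 1 N to start it, 2.8 N at 4 mm, 4.8 N at the stop) brings it back up. It registers from 4 mm down
- key_2_top (a point): centre of the upper face of round key 2, 38 mm above the worktop at rest; moves down with the key
- bay_2 (a point): centre of the floor of compartment 2 (1 = leftmost, +y, to 4 = rightmost), 84 mm behind its key along rack x
- key_3 (a joint): white round push key 3, cap 28 mm across, in front of compartment 3: 0 = up, grows in metres as it is pressed, stop at 0.008. A spring (about 1 N to start it, 2.8 N at 4 mm, 4.8 N at the stop) brings it back up. It registers from 4 mm down
- key_3_top (a point): centre of the upper face of round key 3, 38 mm above the worktop at rest; moves down with the key
- bay_3 (a point): centre of the floor of compartment 3 (1 = leftmost, +y, to 4 = rightmost), 84 mm behind its key along rack x
- key_4 (a joint): white round push key 4, cap 28 mm across, in front of compartment 4: 0 = up, grows in metres as it is pressed, stop at 0.008. A spring (about 1 N to start it, 2.8 N at 4 mm, 4.8 N at the stop) brings it back up. It registers from 4 mm down
- key_4_top (a point): centre of the upper face of round key 4, 38 mm above the worktop at rest; moves down with the key
- bay_4 (a point): centre of the floor of compartment 4 (1 = leftmost, +y, to 4 = rightmost), 84 mm behind its key along rack x
There are look-alikes about, which are no part of the job. What is shaped like the flat_tape_roll but purple or red is not meant.

How it is judged:
On the way, in this order (a step that is already met when the one before it is completed fails the run):
1. the round key in front of the larger flat tape roll is pressed down by at least 4 mm with the fingers (contact force between the fingers and rack above 0.5 N and ((horizontal distance between flat_tape_roll and bay_1 below 0.04 m and value of joint key_1 above 0.004 m) or (horizontal distance between flat_tape_roll and bay_2 below 0.04 m and value of joint key_2 above 0.004 m) or (horizontal distance between flat_tape_roll and bay_3 below 0.04 m and value of joint key_3 above 0.004 m) or (horizontal distance between flat_tape_roll and bay_4 below 0.04 m and value of joint key_4 above 0.004 m))), for 0.1 s.
2. that key has come up again and the send key is pressed down by at least 4 mm with the fingers (value of joint each of key_1, key_2, key_3, key_4 below 0.002 m and contact force between the fingers and console above 0.5 N and value of joint send_key above 0.004 m), for 0.1 s.
At the end, for the whole second after the job is handed in: all keys are up again (less than 2 mm down), and the console, the four rolls, the carton, the marker and the note block are within 15 mm of where they started, at rest (value of joint each of key_1, key_2, key_3, key_4, send_key below 0.002 m and distance of each of console, flat_tape_roll, small_flat_roll, tall_tape_roll, tall_label_roll, carton, marker, notes from where it was at the start of the episode below 0.015 m and linear speed of console below 0.01 m/s); the robot touches nothing.
It fails at once if a round key in front of another compartment is pressed by more than 3 mm ((not (horizontal distance between flat_tape_roll and bay_1 below 0.04 m) and value of joint key_1 above 0.003 m) or (not (horizontal distance between flat_tape_roll and bay_2 below 0.04 m) and value of joint key_2 above 0.003 m) or (not (horizontal distance between flat_tape_roll and bay_3 below 0.04 m) and value of joint key_3 above 0.003 m) or (not (horizontal distance between flat_tape_roll and bay_4 below 0.04 m) and value of joint key_4 above 0.003 m)).
It fails at once if the rack or the console is pressed with more than 25 N (contact force between any of the arm, the fingers and rack above 25 N or contact force between any of the arm, the fingers and console above 25 N).
It fails at once if the console is shoved or lifted by more than 15 mm (distance of console from where it was at the start of the episode above 0.015 m).
It fails at once if a roll, the carton, the marker or the note block is moved or lifted by more than 15 mm (distance of any of flat_tape_roll, small_flat_roll, tall_tape_roll, tall_label_roll, carton, marker, notes from where it was at the start of the episode above 0.015 m).
It also fails if it takes over 38 s, if anything falls off the work surface, if the arm or the gripper's body presses on something with over 40 N, if the wrist force passes 120 N, or if a joint passes its speed limit or range.

## Working session

There is one attempt and no reset: what is moved stays moved. The work goes in short steps, Python scripts to look and compute and a tool call to move; the robot and the scene stay as the last step left them, time stands still between calls to the robot, and variables do not carry over. Pictures are saved under pics/ and viewed, at most 10 in all, crops included, and the job is handed in when it is done.

Besides the shell and the picture viewer there is one more tool, called as name(argument=value, ...), one argument or row to a line, values as JSON. step_arm: Moves the arm, as the interface text tells. Shift numbers are shares of 0.6 m and turn numbers shares of pi rad, none past 1 either way. Its arguments: {"type":"object","properties":{"deltas":{"type":"array","items":{"type":"number"}}},"required":["deltas"]}

```bash
mkdir -p pics; python3 - <<'E'
from bench import env
import cv2
for n in("top","side"):
    cv2.imwrite(f"pics/{n}0.png",env.get_image(n)); c=env.calibration(n); print(n,c)
s=env.sense();print(s['time'],s['tool_pos'],s['tcp_rot'],s['finger_gap'],s['ft_force'])
E
```

```text
top {'K': array([[378.7788243 ,   0.        , 315.16410912],
       [  0.        , 378.7788243 , 196.10474644],
       [  0.        ,   0.        ,   1.        ]]), 'R': array([[-0.02288023, -0.99970605, -0.00801977],
       [-0.99705863,  0.02340511, -0.07298141],
       [ 0.07314766,  0.00632635, -0.99730106]]), 't': array([0.00521003, 0.61042699, 1.01561185])}
side {'K': array([[441.69009706,   0.        , 320.61528509],
       [  0.        , 441.69009706, 200.74355929],
       [  0.        ,   0.        ,   1.        ]]), 'R': array([[ 0.85157009, -0.52393071,  0.01802758],
       [-0.27285988, -0.47233087, -0.83812352],
       [ 0.44763363,  0.70880191, -0.54518252]]), 't': array([-0.5443771 ,  0.21691965,  1.07534541])}
0.1 [ 0.174581   -0.54721328  0.23049283] [-8.96890464e-04  9.88104394e-01  1.53781977e-01 -7.25138568e-05] 0.08525347149374125 [0.17977193 0.43415415 0.3666572 ]
```

View pics/top0.png

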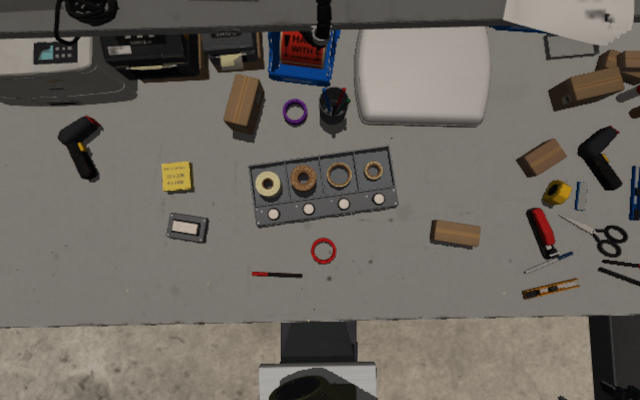

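View pics/side0.png

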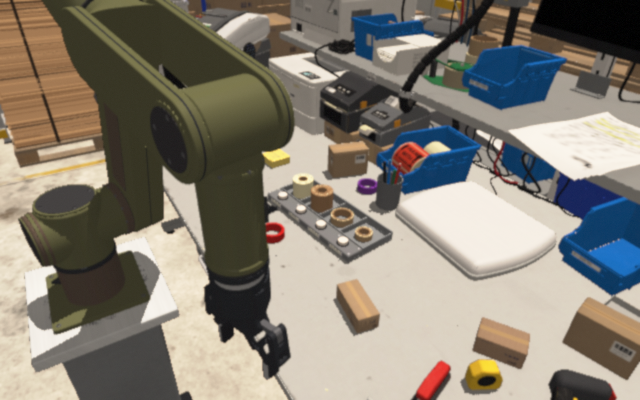

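The top view shows the rack with the tall rolls in compartments 1 and 2, the larger flat roll in 3 (340,175) and the small one in 4 (373,171). The round keys are at about (274,214), (308,209), (344,204) and (378,199), and the console's bar is at (186,228). The side view agrees. The target is key 3, so I'll measure the white blobs next.

```bash
cat > h.py <<'E'
from bench import env
import numpy as np, cv2
from scipy.spatial.transform import Rotation as Rn
def cast(c,u,v,z):
    d=c['R'].T@np.linalg.inv(c['K'])@[u,v,1]; o=-c['R'].T@c['t']
    return o+d*(z-o[2])/d[2]
def rot(s): q=s['tcp_rot']; return Rn.from_quat([q[1],q[2],q[3],q[0]])
E
python3 - <<'E'
from h import *
c=env.calibration("top"); im=cv2.imread("pics/top0.png")
m=(im.min(2)>170).astype(np.uint8)
m[:150]=0; m[260:]=0; m[:,:160]=0; m[:,400:]=0
n,l,st,ce=cv2.connectedComponentsWithStats(m)
for i in range(1,n):
    if st[i,4]>30: print(st[i],ce[i].round(1),cast(c,*ce[i],.038).round(4),cv2.minAreaRect(np.argwhere(l==i)[:,::-1].astype(np.float32)))
print(cast(c,340,175,.03))
s=env.sense(); print(rot(s).as_matrix().round(3))
E
```

```text
[ 0.66597633 -0.07808318  0.03      ]
[[ 0.953  0.304 -0.   ]
 [ 0.304 -0.953  0.002]
 [ 0.    -0.002 -1.   ]]
```

```bash
python3 - <<'E'
from h import *
c=env.calibration("top"); im=cv2.imread("pics/top0.png")
print(im[204,344],im[228,186])
m=((im.min(2)>140)&(np.ptp(im.astype(int),axis=2)<40)).astype(np.uint8)
m[:190]=0; m[260:]=0; m[:,:160]=0; m[:,400:]=0
n,l,st,ce=cv2.connectedComponentsWithStats(m)
for i in range(1,n):
    if st[i,4]>30: print(st[i],ce[i].round(1),cast(c,*ce[i],.038).round(4),cv2.minAreaRect(np.argwhere(l==i)[:,::-1].astype(np.float32)))
E
```

```text
[156 169 182] [151 165 178]
[375 195   8   8  57] [378.6 198.3] [ 0.5992 -0.1796  0.038 ] ((378.5, 198.5), (7.0, 7.0), 90.0)
[340 200   8   8  58] [343.5 203.4] [ 0.5878 -0.0849  0.038 ] ((343.5, 203.5), (7.0, 7.0), 90.0)
[304 205   9   8  57] [308.2 208.5] [0.5762 0.0104 0.038 ] ((308.0, 208.5), (7.0, 8.0), 90.0)
[269 210   9   8  58] [273.  213.6] [0.5648 0.1055 0.038 ] ((273.0, 213.5), (7.0, 8.0), 90.0)
[173 221  24  12 195] [184.2 226.9] [0.5344 0.3451 0.038 ] ((184.25677490234375, 226.95945739746094), (22.851459503173828, 8.38434886932373), 9.462322235107422)
```

step_arm(
  deltas=[0,0,0,0.049,-0.029,0,-1,0,0,0,0.049,-0.029,0,-1,0,0,0,0.049,-0.029,0,-1,0,0,0,0.049,-0.029,0,-1,0,0,0,0.049,-0.029,0,-1,0,0,0,0.049,-0.029,0,-1,0,0,0,0.049,-0.029,0,-1,0,0,0,0.049,-0.029,0,-1,0,0,0,0.049,-0.029,0,-1,0,0,0,0.049,-0.029,0,-1,0,0,0,0.049,-0.029,0,-1,0,0,0,0.049,-0.029,0,-1,0,0,0,0.049,-0.029,0,-1,0,0,0,0.049,-0.029,0,-1,0,0,0,0.049,-0.029,0,-1,0,0,0,0.049,-0.029,0,-1,0,0,0,0.049,-0.029,0,-1,0,0,0,0.049,-0.029,0,-1,0,0,0,0,0,0,-1,0,0,0,0,0,0,-1],
)

```text
time: 1.77
tool_pos: [0.5843, -0.087, 0.2305]
tcp_rot: [-0.0, 0.988, 0.155, -0.001]
ft_force: [-1.1, -0.4, -0.7]
finger_gap: 0.0
gripper_force: 0.0
```

```bash
cat > g.py <<'E'
from h import *
import sys
t=np.array([float(x) for x in sys.argv[1:4]])
s=env.sense(); R=rot(s).as_matrix()
print(s['time'],s['tool_pos'],s['ft_force'],s['finger_gap']); print(R.round(3)); print('units',(R.T@(t-s['tool_pos'])/.6).round(4))
E
python3 g.py .588 -.085 .1
python3 - <<'E'
from h import *
s=env.sense()
cv2.imwrite("pics/w1.png",env.get_image("wrist"));c=env.calibration("wrist");print(c)
E
```

```text
1.7667 [ 0.58434438 -0.08696692  0.23047404] [-1.14174444 -0.411302   -0.71630788] 3.1985213564199636e-05
[[ 0.952  0.307 -0.001]
 [ 0.307 -0.952  0.   ]
 [-0.001 -0.001 -1.   ]]
units [ 0.007  -0.0011  0.2174]
{'K': array([[298.31872162,   0.        , 320.44409379],
       [  0.        , 298.31872162, 201.74292005],
       [  0.        ,   0.        ,   1.        ]]), 'hand_eye': array([[-3.46249880e-04, -9.65179682e-01, -2.61587580e-01,
         6.61386346e-02],
       [ 9.99999901e-01, -4.07745418e-04,  1.80810368e-04,
        -5.97869240e-04],
       [-2.81175630e-04, -2.61587491e-01,  9.65179727e-01,
        -1.42361002e-01],
       [ 0.00000000e+00,  0.00000000e+00,  0.00000000e+00,
         1.00000000e+00]])}
```

View pics/w1.png

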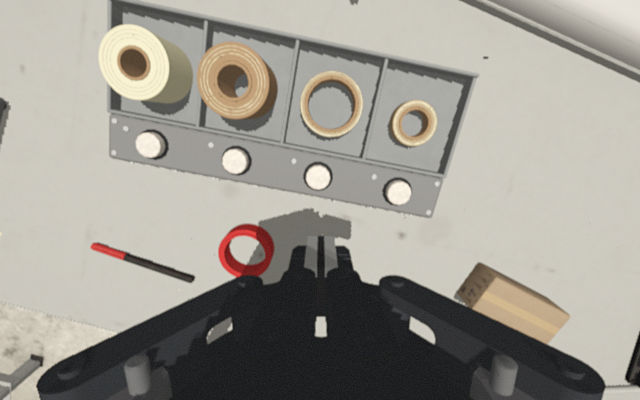

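The wrist view confirms the larger flat roll in compartment 3 and its key at (318,176). I'll cross-check the key's position with this view.

```bash
python3 - <<'E'
from h import *
s=env.sense();R=rot(s).as_matrix();c=env.calibration("wrist");H=c['hand_eye']
im=cv2.imread("pics/w1.png");m=((im.min(2)>190)).astype(np.uint8)
n,l,st,ce=cv2.connectedComponentsWithStats(m)
T=np.eye(4);T[:3,:3]=R;T[:3,3]=s['tool_pos'];W=T@H;Wi=np.linalg.inv(W)
cc=dict(K=c['K'],R=Wi[:3,:3],t=Wi[:3,3])
for i in range(1,n):
    if 300<st[i,4]<2000 and 120<ce[i][1]<210: print(st[i],ce[i].round(1),cast(cc,*ce[i],.038).round(4))
E
```

```text
[136 133  24  24 458] [147.5 144.6] [0.5633 0.107  0.038 ]
[223 150  23  23 431] [233.9 161.1] [0.5747 0.0118 0.038 ]
[307 166  23  23 413] [317.6 177.1] [ 0.5861 -0.0831  0.038 ]
[388 182  23  23 400] [399.  192.8] [ 0.5972 -0.1781  0.038 ]
```

step_arm(
  deltas=[0,0,0,0.006,-0.003,0.05,-1,0,0,0,0,0,0.05,-1,0,0,0,0,0,0.05,-1,0,0,0,0,0,0.05,-1,0,0,0,0,0,0.05,-1,0,0,0,0,0,0.03,-1,0,0,0,0,0,0,-1,0,0,0,0,0,0,-1],
)

```text
time: 2.48
tool_pos: [0.5848, -0.0867, 0.0625]
tcp_rot: [-0.0, 0.988, 0.153, -0.002]
ft_force: [0.6, -0.6, 0.8]
finger_gap: -0.0001
gripper_force: 0.0
```

```bash
python3 g.py .587 -.084 .04
```

```text
2.4833 [ 0.58483804 -0.08674752  0.06250621] [ 0.63977657 -0.62936913  0.82032284] -0.00013183502422259316
[[ 0.953  0.302 -0.003]
 [ 0.302 -0.953  0.   ]
 [-0.003 -0.001 -1.   ]]
units [ 0.0049 -0.0032  0.0375]
```

step_arm(
  deltas=[0,0,0,0.005,-0.003,0.01,-1,0,0,0,0,0,0.01,-1,0,0,0,0,0,0.01,-1,0,0,0,0,0,0.003,-1,0,0,0,0,0,0,-1,0,0,0,0,0,0,-1],
)

```text
time: 2.98
tool_pos: [0.5889, -0.0831, 0.0437]
tcp_rot: [0.0, 0.988, 0.154, 0.0]
ft_force: [0.2, 1.0, -0.7]
finger_gap: 0.0001
gripper_force: 0.0
```

step_arm(
  deltas=[0,0,0,0,0,0.003,-1,0,0,0,0,0,0.003,-1,0,0,0,0,0,0,-1,0,0,0,0,0,0,-1],
)

```text
time: 3.32
tool_pos: [0.5888, -0.0831, 0.0398]
tcp_rot: [-0.0, 0.988, 0.154, -0.0]
ft_force: [0.1, 0.6, 0.2]
finger_gap: 0.0002
gripper_force: 0.0
```

Not touching yet. Next I go down to about z = 0.035.

step_arm(
  deltas=[0,0,0,0,0,0.003,-1,0,0,0,0,0,0.003,-1,0,0,0,0,0,0.002,-1,0,0,0,0,0,0,-1,0,0,0,0,0,0,-1],
)

```text
time: 3.73
tool_pos: [0.5892, -0.0832, 0.0353]
tcp_rot: [0.0, 0.988, 0.154, 0.0]
ft_force: [-0.0, -0.4, 1.5]
finger_gap: 0.0002
gripper_force: 1.1
```

step_arm(
  deltas=[0,0,0,0,0,0.003,-1,0,0,0,0,0,0.003,-1,0,0,0,0,0,0,-1,0,0,0,0,0,0,-1,0,0,0,0,0,0,-1],
)

```text
time: 4.15
tool_pos: [0.5892, -0.0832, 0.0317]
tcp_rot: [0.0, 0.988, 0.154, 0.0]
ft_force: [-0.2, -0.6, 4.4]
finger_gap: -0.0002
gripper_force: 2.0
```

step_arm(
  deltas=[0,0,0,0,0,0.001,-1,0,0,0,0,0,0,-1,0,0,0,0,0,0,-1],
)

```text
time: 4.4
tool_pos: [0.5892, -0.0832, 0.031]
tcp_rot: [0.0, 0.988, 0.154, 0.0]
ft_force: [0.3, 1.1, 3.2]
finger_gap: 0.0001
gripper_force: 2.2
```

```bash
python3 g.py .5345 .345 .15
```

```text
4.4 [ 0.58919152 -0.08321272  0.03104113] [0.25736359 1.1056897  3.23647531] 0.000138184323362522
[[ 0.953  0.304  0.001]
 [ 0.304 -0.953 -0.   ]
 [ 0.001  0.    -1.   ]]
units [ 0.1302 -0.7076 -0.1984]
```

Pressed about 7 mm at 3–4 N. Now lift, then go across to the console.

step_arm(
  deltas=[0,0,0,0,0,-0.01,-1,0,0,0,0,0,-0.02,-1,0,0,0,0,0,-0.04,-1,0,0,0,0,0,-0.05,-1,0,0,0,0,0,-0.05,-1,0,0,0,0,0,-0.03,-1,0,0,0,0,0,0,-1],
)

```text
time: 4.98
tool_pos: [0.5911, -0.0837, 0.1553]
tcp_rot: [0.001, 0.988, 0.154, 0.003]
ft_force: [0.9, -0.7, 0.3]
finger_gap: 0.0002
gripper_force: 0.0
```

step_arm(
  deltas=[0,0,0,0.008,-0.044,0,-1,0,0,0,0.008,-0.044,0,-1,0,0,0,0.008,-0.044,0,-1,0,0,0,0.008,-0.044,0,-1,0,0,0,0.008,-0.044,0,-1,0,0,0,0.008,-0.044,0,-1,0,0,0,0.008,-0.044,0,-1,0,0,0,0.008,-0.044,0,-1,0,0,0,0.008,-0.044,0,-1,0,0,0,0.008,-0.044,0,-1,0,0,0,0.008,-0.044,0,-1,0,0,0,0.008,-0.044,0,-1,0,0,0,0.008,-0.044,0,-1,0,0,0,0.008,-0.044,0,-1,0,0,0,0.008,-0.044,0,-1,0,0,0,0.008,-0.044,0,-1,0,0,0,0,0,0,-1,0,0,0,0,0,0,-1],
)

```text
time: 6.48
tool_pos: [0.5322, 0.3433, 0.1493]
tcp_rot: [0.001, 0.988, 0.155, -0.001]
ft_force: [-0.0, 0.1, -0.5]
finger_gap: -0.0
gripper_force: 0.0
```

```bash
python3 g.py .5345 .345 .055; python3 - <<'E'
from h import *
cv2.imwrite("pics/w2.png",env.get_image("wrist"))
E
```

```text
6.4833 [0.53218847 0.34332142 0.14934656] [-0.02996131  0.07773307 -0.49306889] -1.4736194583188062e-05
[[ 0.952  0.306 -0.003]
 [ 0.306 -0.952 -0.002]
 [-0.003  0.001 -1.   ]]
units [ 0.005  -0.0016  0.1572]
```

View pics/w2.png

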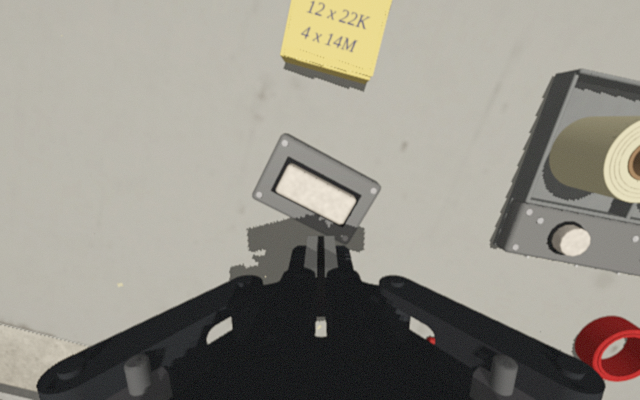

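The wrist view shows the send bar at about (316,194), clear of the notes. A quick ray check follows.

```bash
python3 - <<'E'
from h import *
s=env.sense();R=rot(s).as_matrix();c=env.calibration("wrist");H=c['hand_eye']
im=cv2.imread("pics/w2.png");m=(im.min(2)>185).astype(np.uint8)
m[:155]=0;m[235:]=0;m[:,:265]=0;m[:,365:]=0
n,l,st,ce=cv2.connectedComponentsWithStats(m)
T=np.eye(4);T[:3,:3]=R;T[:3,3]=s['tool_pos'];Wi=np.linalg.inv(T@H)
cc=dict(K=c['K'],R=Wi[:3,:3],t=Wi[:3,3])
i=1+st[1:,4].argmax();r=cv2.minAreaRect(np.argwhere(l==i)[:,::-1].astype(np.float32))
print(st[i],r,cast(cc,*r[0],.038))
E
```

```text
[ 277  166   78   57 2103] ((315.42694091796875, 194.60202026367188), (74.49072265625, 28.781314849853516), 27.474428176879883) [0.53425786 0.34785813 0.038     ]
```

step_arm(
  deltas=[0,0,0,0.005,-0.004,0.03,-1,0,0,0,0,0,0.04,-1,0,0,0,0,0,0.04,-1,0,0,0,0,0,0.03,-1,0,0,0,0,0,0.02,-1,0,0,0,0,0,0,-1,0,0,0,0,0,0,-1],
)

```text
time: 7.12
tool_pos: [0.5356, 0.3446, 0.0543]
tcp_rot: [0.0, 0.988, 0.153, -0.001]
ft_force: [-0.1, -0.5, 0.5]
finger_gap: -0.0002
gripper_force: 0.0
```

step_arm(
  deltas=[0,0,0,0,0,0.006,-1,0,0,0,0,0,0.006,-1,0,0,0,0,0,0.003,-1,0,0,0,0,0,0,-1,0,0,0,0,0,0,-1],
)

```text
time: 7.53
tool_pos: [0.5359, 0.3459, 0.0463]
tcp_rot: [-0.0, 0.988, 0.154, 0.0]
ft_force: [-0.3, 0.2, -0.2]
finger_gap: -0.0001
gripper_force: 0.0
```

step_arm(
  deltas=[0,0,0,0,0,0.006,-1,0,0,0,0,0,0.006,-1,0,0,0,0,0,0.004,-1,0,0,0,0,0,0.003,-1,0,0,0,0,0,0,-1,0,0,0,0,0,0,-1],
)

```text
time: 8.03
tool_pos: [0.5359, 0.3459, 0.0346]
tcp_rot: [-0.0, 0.988, 0.154, 0.0]
ft_force: [-0.1, -0.2, 2.1]
finger_gap: -0.0001
gripper_force: 1.3
```

step_arm(
  deltas=[0,0,0,0,0,0.003,-1,0,0,0,0,0,0.003,-1,0,0,0,0,0,0,-1,0,0,0,0,0,0,-1,0,0,0,0,0,0,-1,0,0,0,0,0,0,-1],
)

```text
time: 8.53
tool_pos: [0.536, 0.3459, 0.0311]
tcp_rot: [-0.0, 0.988, 0.154, 0.0]
ft_force: [0.5, 0.2, 5.1]
finger_gap: 0.0
gripper_force: 2.1
```

About 7 mm down at roughly 5 N. Withdraw.

step_arm(
  deltas=[0,0,0,0,0,-0.005,-1,0,0,0,0,0,-0.01,-1,0,0,0,0,0,-0.03,-1,0,0,0,0,0,-0.05,-1,0,0,0,0,0,-0.05,-1,0,0,0,0,0,-0.05,-1,0,0,0,0,0,-0.05,-1,0,0,0,0,0,0,-1,0,0,0,0,0,0,-1,0,0,0,0,0,0,-1],
)

```text
time: 9.37
tool_pos: [0.5351, 0.3453, 0.1774]
tcp_rot: [0.0, 0.988, 0.154, -0.001]
ft_force: [0.6, -0.9, -0.9]
finger_gap: -0.0001
gripper_force: 0.0
```

```bash
python3 - <<'E'
from h import *
s=env.sense(); print(s['time'],s['tool_pos'],s['ft_force'])
print(env.finish_job())
E
```

```text
9.3667 [0.53506689 0.34525786 0.1774218 ] [ 0.62275972 -0.86646262 -0.9346721 ]
the job is handed in; nothing more can be done
None
```

I pressed key 3 (in front of the larger flat roll) and then the send key, each about 7 mm down at 3–5 N by the arm's readings, withdrew, and handed the job in at 9.4 s; no verdict was returned, and I took no picture after the last press.

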